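# Stock the chilled drawer

## Task

Get the cafe's chilled drawer ready: move the old dark jar with the black lid out of the drawer into the orange wash-up tray, and stand every fresh dessert jar with a silver lid (three to five of them are on the counter) upright in the open drawer. When all that is done, slide the drawer fully shut, and only then turn the dial on the control pod until its white pointer clicks in at the blue mark. Leave the lemon cake, the big storage jar and the mug where they are; both kinds of jars must end standing upright.

Things in the scene. Friction and masses are not known exactly. Their poses are not given: they have to be found in the camera images.
- jar1: a fresh dessert jar with a silver metal lid, an upright cylinder 56 mm across and 60 mm tall, bottom-heavy, about 0.18 kg, striped yellow and cream inside; origin at the centre of its underside, z up. It stands on the counter at the start, or is absent (None from the start)
- jar2: a fresh dessert jar with a silver metal lid, an upright cylinder 56 mm across and 60 mm tall, bottom-heavy, about 0.18 kg, striped yellow and cream inside; origin at the centre of its underside, z up. It stands on the counter at the start, or is absent (None from the start)
- jar3: a fresh dessert jar with a silver metal lid, an upright cylinder 56 mm across and 60 mm tall, bottom-heavy, about 0.18 kg, striped raspberry red and cream inside; origin at the centre of its underside, z up. It stands on the counter at the start, or is absent (None from the start)
- jar4: a fresh dessert jar with a silver metal lid, an upright cylinder 56 mm across and 60 mm tall, bottom-heavy, about 0.18 kg, striped raspberry red and cream inside; origin at the centre of its underside, z up. It stands on the counter at the start, or is absent (None from the start)
- jar5: a fresh dessert jar with a silver metal lid, an upright cylinder 56 mm across and 60 mm tall, bottom-heavy, about 0.18 kg, striped green and cream inside; origin at the centre of its underside, z up. It stands on the counter at the start, or is absent (None from the start)
- old_jar: the old jar: dark brown with a black lid, an upright cylinder 56 mm across and 60 mm tall, bottom-heavy, about 0.12 kg; origin at the centre of its underside, z up. It stands in the open drawer at the start
- chiller: the chilled drawer unit, a fixed steel box 280 mm deep (its x), 310 mm wide (its y), 112 mm high; origin at the centre of its underside, on the counter; its -x side is the front, where the drawer comes out. Its roof starts 125 mm in front of the origin (local x = -0.125) and lies over everything behind that, 100 to 112 mm above the counter
- drawer_floor (a point): centre of the drawer's inner floor, 22 mm above the counter, moves with the drawer; axes as the chiller's. Floor: x -0.122 (front panel) to +0.116, y -0.136 to +0.136; side and back walls only 26 mm above it; front panel 15 mm thick, 304 mm wide, top 98 mm above the counter. Drawn out by q, the floor is open to the sky from x = -0.122 to q - 0.1225, the rest is under the roof
- drawer_handle (a point): the middle of the drawer's handle, a dark round bar 11 mm thick, 120 mm long along the chiller's y, 35 mm in front of the front panel, 72 mm above the counter; moves with the drawer
- drawer (a joint): how far the drawer is drawn out, in m: 0 fully shut, 0.2 fully out (0.18 to 0.2 at the start); it slides along the chiller's x, is pushed shut with about 2 N and stays where it is left
- pod: the fixed control pod, a black box 110 x 110 mm, 60 mm high, with a dark grey face; origin at the centre of its underside, on the counter. Round the dial on its top are four coloured dots at 39 mm radius: seen from the origin, in its own axes, red at direction (-1, 0), yellow at (-0.70, 0.72), blue at (0.03, 1.00), white at (0.74, 0.68)
- dial_grip (a point): the grip point of the dial, on its upright axis, 91 mm above the counter; its axes turn with the dial: the grip is a black bar along its x, 46 mm long, 14 mm wide, its upright sides 69 to 101 mm above the counter, over a round skirt of 24 mm radius; a white pointer line marks its -x end
- dial (a joint): the dial's angle in rad, growing clockwise seen from above; clicks into detents at 0 (pointer at red), 0.8 (yellow), 1.6 (blue) and 2.4 (white), held there by a spring of about 0.06 N m; let go between two, it springs to the nearer one. It starts at or near red or yellow
- wash_tray_in (a point): the centre of the inner floor of the orange wash-up tray, 5 mm above the counter; the tray is fixed, 140 x 140 mm outside along this point's x and y, 5 mm walls, rim 30 mm above the counter
- lemon_cake: a lemon-shaped cake on a dark disc 90 mm across, 75 mm tall, on the chiller's roof; to be left alone; origin at the centre of its underside
- storage_jar: a big glass storage jar, 80 mm across, 170 mm tall, to be left alone; origin at the centre of its underside
- mug: a white mug, 76 mm across, 80 mm tall, to be left alone; origin at the centre of its underside
Not all that is in view belongs to the job. What is shaped like the jar3 but purple is not meant. Leave any purple look-alike of the jar1 alone.

How it is judged:
By the outcome, as a careful person would: the job done as asked, in the order asked, and still so for the second after the job is handed in, with the robot touching nothing.
Of jar1, jar2, jar3, jar4, jar5 only 3 to 5 are there at a start; the rules pass over those that are not, and their reading is None.
At some moment in a run one of jar1, jar2, jar3, jar4, jar5, old_jar may be knocked a few centimetres aside while the robot is not near it.
It also fails if it takes over 210 s, if anything falls off the work surface, if the arm or the gripper's body presses on something with over 40 N, if the wrist force passes 120 N, or if a joint passes its speed limit or range.

## Robot

A 6-joint arm with a two-finger parallel gripper is mounted at the origin on the work surface. World frame = base frame: x ahead of the robot, y to its left, z up, the work surface at z = 0. Lengths are in m, angles in rad, forces in N, time in s.
With the tool pointing down it reaches from about 0.35 to 0.775 m from the base axis. Payload 7.3 kg.
Tool frame: the origin (TCP) lies between the finger pads; the fingertips stand ahead of it and the grasp point (between the pads) lies 6 mm ahead of it (robot.tip_extent is the x of the fingertips in the tool frame, in m); x points along the fingers, z is the direction in which the jaws open and shut, and the axes are right-handed (so a half turn about x gives the same grasp; the last joint's range is limited). The gripper opens to 92 mm and grips with 3 to 60 N. Pads are 19 mm wide; open, the fingers measure 130 mm over their backs; the gripper's body (75 mm by 190 mm) begins 47 mm behind the grasp point.
Start: joints at [1.013, 0.342, 1.524, -0, 1.275, -0.146], TCP at [0.21, 0.481, 0.252] pointing down, gripper open.
Joint ranges: [-2.53, 2.53], [-0.77, 2.02], [0.04, 2.7], [-1, 4.14], [0.28, 2.66], [-3.11, 3.11]. Speed limits (rad/s): [2.57, 2.57, 3.14, 3.14, 3.14, 3.14].

## Interface

Orientations are given as [roll, pitch, yaw] about the fixed x, y, z axes, in that order (R = Rz(yaw) Ry(pitch) Rx(roll)).
In Python, from cell import robot gives the robot as it stands. The module is installed in compiled form; this text tells all that it offers.
- The arm moves only by the shell command python3 -m creep 'ROWS' [FORCE]. ROWS is JSON, a list of rows, each an object with "translation": the shift along the tool's x, y, z in m, a list of three; "twist": the turn, a rotation vector about the tool's x, y, z in rad, a list of three; "hand": the opening in per cent of the stroke, from 0 (shut) to 100 (fully open). A call has 1 to 5 rows; each row is the pose to reach, as a shift and turn from the pose measured when the call began, along the tool's axes at that moment; what a row does not reach only later rows make up. A row lasts 1/10 s, in which the tool goes at most 50 mm and 8.59 degrees, less where a joint would pass 70% of its speed; a pose out of reach is approached as far as the arm can. A call with a gripper value outside its range is refused whole. The fingers move at their own pace and stop on an object; FORCE is the grip in N (left out, the last holds). Time passes only in rows, so rows that repeat a pose let the fingers close. It gives the time, the measured TCP pose, the force and the opening at its end, in the units of the state.
- robot.observe(): the state, without advancing time (a new reading comes with each control period).
- robot.read_camera(name): name is "side" or "top" or "wrist"; returns the picture (420x560x3 uint8, blue, green, red); there is no depth.
- robot.calibration(name): a dict with "intrinsics" (3x3 intrinsics, pixels), "cam_to_world" (4x4, takes a point from camera to world coordinates); the wrist camera has in their place "mount" (4x4, takes a point from camera to tool coordinates, whose origin is the TCP and whose axes are the tool frame's). Camera axes: x right, y up, looking along -z (the intrinsics and any distortion apply to the point x, -y, -z); pixel columns grow to the right and rows downward; lengths in m; the calibration is good to about 2 mm. The wrist camera is an equidistant fisheye: a pixel r from the principal point sees the ray r / f radians off the axis. A picture is of the moment at which its call begins: read the wrist's pose just before it. calibration takes no time and is no camera call.
- robot.hand_in(): hands the job in, once; it reports no verdict.
The state is a dict: "time": time; "qpos": joint angles; "qvel": joint speeds; "joint_efforts": joint torques, N m; "tool_pos": TCP position; "tool_rot": TCP orientation; "contact_force": force on the tool from outside, world axes, zero at the start; "torque": the same for the moment, N m; "opening": finger opening in m.
Only numpy, scipy, OpenCV 4.12 (cv2) and the standard library are available. Lean on these libraries where they do the work, as an engineer would, in place of code of your own. Each camera call takes 0.05 s, during which the arm holds its last target. There are 200 camera calls.

## Working session

There is one attempt and no reset: what is moved stays moved. The work goes in short steps, Python scripts to look and compute and a shell command to move; the robot and the scene stay as the last step left them, time stands still between calls to the robot, and variables do not carry over. Pictures are saved under pics/ and viewed, about 12 in all and at most 16, crops included, and the job is handed in when it is done.

```bash
mkdir -p pics; python3 - <<'E'
from cell import robot
import cv2,numpy as np
np.set_printoptions(precision=4,suppress=True)
for n in ("top","side"):
    cv2.imwrite(f"pics/{n}0.png",robot.read_camera(n)); print(n,robot.calibration(n))
print(robot.calibration("wrist")); print(robot.observe(),robot.tip_extent)
E
```

```text
top {'intrinsics': array([[434.8263,   0.    , 277.3004],
       [  0.    , 434.8263, 207.9194],
       [  0.    ,   0.    ,   1.    ]]), 'cam_to_world': array([[-0.0023,  0.9947, -0.1032,  0.4582],
       [-1.    , -0.0031, -0.0077,  0.0081],
       [-0.008 ,  0.1032,  0.9946,  1.2927],
       [ 0.    ,  0.    ,  0.    ,  1.    ]])}
side {'intrinsics': array([[437.1502,   0.    , 282.1467],
       [  0.    , 437.1502, 212.065 ],
       [  0.    ,   0.    ,   1.    ]]), 'cam_to_world': array([[ 0.9314,  0.2827, -0.2291,  0.3081],
       [-0.3636,  0.6966, -0.6185, -0.7366],
       [-0.0152,  0.6594,  0.7517,  1.0091],
       [ 0.    ,  0.    ,  0.    ,  1.    ]])}
{'intrinsics': array([[325.1923,   0.    , 280.2564],
       [  0.    , 325.1923, 208.1947],
       [  0.    ,   0.    ,   1.    ]]), 'mount': array([[-0.0002,  0.3049, -0.9524, -0.1333],
       [-0.0006,  0.9524,  0.3049,  0.0826],
       [ 1.    ,  0.0006, -0.    , -0.0002],
       [ 0.    ,  0.    ,  0.    ,  1.    ]])}
{'time': 0.1, 'qpos': array([ 1.013 ,  0.3427,  1.5249,  0.    ,  1.2754, -0.146 ]), 'qvel': array([-0.0006, -0.001 , -0.0028,  0.0019,  0.    , -0.0004]), 'joint_efforts': array([  0.0022, -43.2002, -24.4695,   0.0721,   0.0526,  -0.    ]), 'tool_pos': array([0.2099, 0.4809, 0.2511]), 'tool_rot': array([ 2.9834,  1.5694, -2.1407]), 'contact_force': array([-0.6646, -0.1169, -0.4693]), 'torque': array([-0.0092, -0.0529,  0.0139]), 'opening': 0.09199323432528331} 0.025
```

View pics/top0.png

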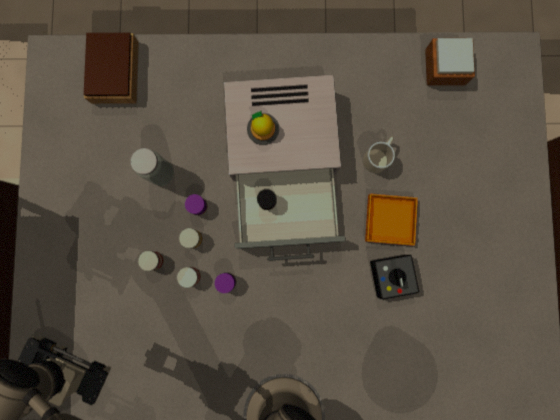

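View pics/side0.png

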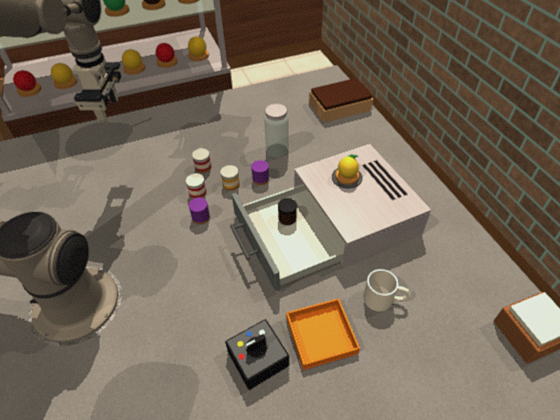

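The top view shows three silver-lid jars near pixels (190,239), (150,261) and (188,278). There are purple look-alikes at (196,205) and (226,283), and the old jar is in the drawer at (267,200). The side view agrees: one yellow and two red jars. Next I'll measure positions.

```bash
cat > h.py <<'E'
from cell import robot
import cv2,numpy as np
from scipy.spatial.transform import Rotation as R
np.set_printoptions(precision=4,suppress=True)
def w(name,px,z):
    """pixels -> world points at height z (fixed cameras)"""
    c=robot.calibration(name);K,T=c["intrinsics"],c["cam_to_world"]
    px=np.atleast_2d(np.asarray(px,float)); d=np.c_[(px-K[:2,2])/K[0,0],np.ones(len(px))]*[1,-1,-1]
    d=d@T[:3,:3].T; return T[:3,3]+d*((z-T[2,3])/d[:,2:])
def px(name,P):
    c=robot.calibration(name);K,T=c["intrinsics"],c["cam_to_world"]
    p=(np.atleast_2d(P)-T[:3,3])@T[:3,:3]; return np.c_[p[:,0]/-p[:,2],-p[:,1]/-p[:,2]]*K[0,0]+K[:2,2]
def pose():
    o=robot.observe(); return np.array(o["tool_pos"]),R.from_euler("xyz",o["tool_rot"]),o
def go(target,yaw=None):
    """shift and turn, tool axes, to put TCP at target, tool down, jaws at world yaw (mod pi)"""
    p,r,o=pose(); M=r.as_matrix()
    print("t %.1f"%o["time"],"tcp",p,"q",np.array(o["qpos"]),"open %.4f"%o["opening"],"F",np.array(o["contact_force"]))
    print("axes x",M[:,0],"y",M[:,1],"z",M[:,2])
    if yaw is not None:
        z0=np.arctan2(M[1,2],M[0,2]); d=(yaw-z0+np.pi/2)%np.pi-np.pi/2
        z=np.array([np.cos(z0+d),np.sin(z0+d),0]);x=np.array([0,0,-1.])
        print("twist",(r.inv()*R.from_matrix(np.c_[x,np.cross(z,x),z])).as_rotvec())
    print("shift",M.T@(np.array(target)-p))
E
python3 - <<'E'
from h import *
im=cv2.imread("pics/top0.png")
cv2.imwrite("pics/c1.png",np.hstack([cv2.resize(im[180:300,125:245],None,fx=3.3,fy=3.3,interpolation=3),cv2.resize(im[180:300,340:460],None,fx=3.3,fy=3.3,interpolation=3)]))
cv2.imwrite("pics/c2.png",cv2.resize(im[65:275,215:350],None,fx=2.8,fy=2.8,interpolation=3))
print(w("top",[(190,239),(150,261),(188,278),(196,205),(226,283)],.06)); print(w("top",[267,200],.082))
E
```

```text
[[0.4984 0.2652 0.06  ]
 [0.4367 0.3771 0.06  ]
 [0.3891 0.2688 0.06  ]
 [0.5952 0.2498 0.06  ]
 [0.375  0.1619 0.06  ]]
[[0.6063 0.0463 0.082 ]]
```

View pics/c1.png

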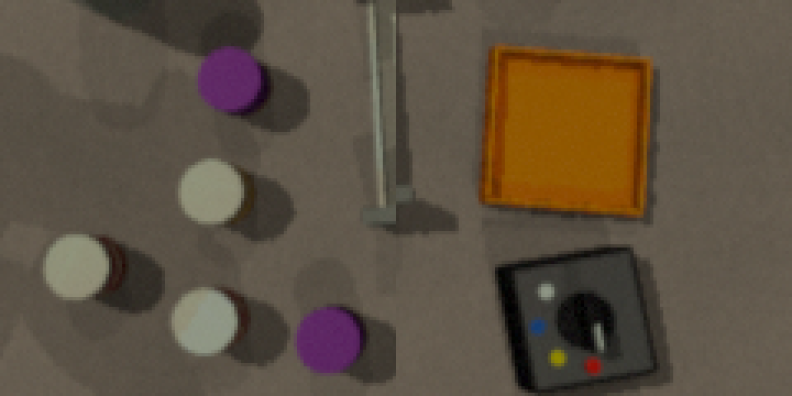

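View pics/c2.png

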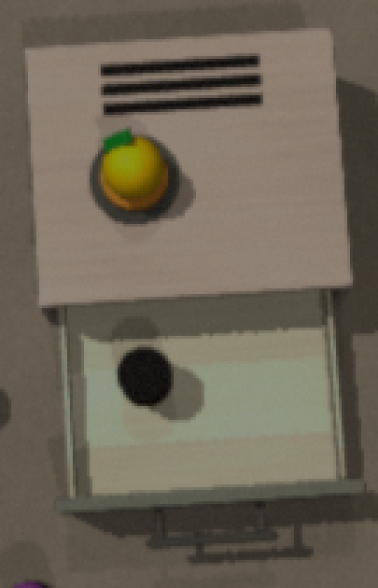

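```bash
python3 - <<'E'
from h import *
a=lambda P,s,ox,oy:np.array(P,float)/s+[ox,oy]-.35
print("jars",w("top",a([(212,191),(77,267),(205,321),(232,80),(330,340)],3.3,125,180),.06)[:,:2])
t=w("top",a([(96,46),(256,58),(247,216),(86,204)],3.3,340,180),.03)[:,:2];print("tray",t.mean(0),t)
dots=w("top",a(np.array([(593,366),(557,358),(538,327),(546,291)])-[396,0],3.3,340,180),.06)[:,:2]
m=np.array([(-1,0),(-.70,.72),(.03,1),(.74,.68)])*.039
c=(dots.mean(0),m.mean(0)); U,S,V=np.linalg.svd((dots-c[0]).T@(m-c[1])); Rp=U@np.diag([1,np.linalg.det(U@V)])@V
o=c[0]-Rp@c[1]; print("pod",o,"yaw",np.arctan2(Rp[1,0],Rp[0,0]),"resid",dots-(m@Rp.T+o))
pt=w("top",a(np.array([(596,325),(601,351)])-[396,0],3.3,340,180),.101)[:,:2]; print("pointer",pt, "center px",w("top",a([(586-396,320)],3.3,340,180),.09))
roof=w("top",a([(26,47),(330,30),(352,288),(39,306)],2.8,215,65),.112)[:,:2];print("roof",roof)
f=w("top",a([(57,503),(362,485)],2.8,215,65),.098)[:,:2]; print("panel",f)
h=w("top",a([(150,544),(275,536)],2.8,215,65),.072)[:,:2]; print("handle",h, h.mean(0))
print("old",w("top",a([(145,377)],2.8,215,65),.082))
for p,q in ((roof[0],roof[1]),(roof[3],roof[2]),(f[0],f[1]),h): d=p-q; print(np.linalg.norm(d),"yaw",np.arctan2(-d[0],d[1]))
for p,q in ((roof[0],roof[3]),(roof[1],roof[2])): d=p-q; print(np.linalg.norm(d),"yaw",np.arctan2(d[1],d[0]))
E
```

```text
jars [[0.5025 0.2684]
 [0.438  0.3828]
 [0.3921 0.2724]
 [0.5984 0.2529]
 [0.3759 0.1657]]
tray [ 0.5552 -0.314 ] [[ 0.6305 -0.2497]
 [ 0.6193 -0.3907]
 [ 0.4801 -0.3779]
 [ 0.4909 -0.2376]]
pod [ 0.3918 -0.3153] yaw 0.17089343314250913 resid [[-0.0001 -0.0002]
 [-0.0001  0.0003]
 [-0.0003 -0.    ]
 [ 0.0005 -0.    ]]
pointer [[ 0.3899 -0.3147]
 [ 0.3689 -0.3181]] center px [[ 0.3934 -0.3096  0.09  ]]
roof [[ 0.9395  0.1668]
 [ 0.9555 -0.1391]
 [ 0.692  -0.1567]
 [ 0.6753  0.1512]]
panel [[ 0.4823  0.1335]
 [ 0.4991 -0.165 ]]
handle [[ 0.4419  0.0432]
 [ 0.4496 -0.0813]] [ 0.4457 -0.0191]
old [[0.6083 0.0479 0.082 ]]
0.30629811974268334 yaw 0.05232838924033393
0.3083506700655445 yaw 0.05442647398064539
0.2989696572311534 yaw 0.05626062227493328
0.12474756188545875 yaw 0.061263755592093426
0.264692072000794 yaw 0.05873213412694537
0.26406628331399506 yaw 0.06651803230925242
```

```bash
python3 - <<'E'
from h import *
go([.6083,.0479,.19],1.627)
E
```

```text
t 0.1 tcp [0.2099 0.4809 0.2511] q [ 1.013   0.3427  1.5249  0.      1.2754 -0.146 ] open 0.0920 F [-0.6646 -0.1169 -0.4693]
axes x [-0.0007 -0.0012 -1.    ] y [-0.9164  0.4002  0.0002] z [ 0.4002  0.9164 -0.0014]
twist [-0.468  -0.0013 -0.0005]
shift [ 0.0613 -0.5384 -0.2372]
```

```bash
python3 -m creep '[{"translation":[0,-0.045,-0.02],"twist":[-0.1,0,0],"hand":85},{"translation":[0,-0.09,-0.04],"twist":[-0.2,0,0],"hand":85},{"translation":[0,-0.135,-0.06],"twist":[-0.3,0,0],"hand":85},{"translation":[0,-0.18,-0.08],"twist":[-0.4,0,0],"hand":85},{"translation":[0,-0.225,-0.1],"twist":[-0.468,0,0],"hand":85}]' 20; python3 - <<'E'
from h import *
go([.6083,.0479,.19],1.627)
E
```

```text
time: 0.6
tool_pos: [0.3769, 0.2975, 0.251]
tool_rot: [2.394, 1.569, -2.258]
contact_force: [1.3, 0.4, -0.2]
opening: 0.0778
t 0.6 tcp [0.3769 0.2975 0.251 ] q [ 0.5088  0.2615  1.6415 -0.0006  1.2401 -1.1221] open 0.0778 F [ 1.2738  0.3831 -0.1779]
axes x [-0.0011 -0.0013 -1.    ] y [-0.9982 -0.0602  0.0011] z [-0.0602  0.9982 -0.0012]
twist [ 0.004  -0.0012 -0.0011]
shift [ 0.0611 -0.216  -0.263 ]
```

```bash
python3 -m creep '[{"translation":[0.01,-0.03,-0.036],"twist":[0,0,0],"hand":85},{"translation":[0.02,-0.06,-0.073],"twist":[0,0,0],"hand":85},{"translation":[0.03,-0.09,-0.11],"twist":[0,0,0],"hand":85},{"translation":[0.04,-0.12,-0.146],"twist":[0,0,0],"hand":85},{"translation":[0.05,-0.15,-0.183],"twist":[0,0,0],"hand":85}]'; python3 -m creep '[{"translation":[0.005,-0.033,-0.04],"twist":[0,0,0],"hand":85},{"translation":[0.011,-0.066,-0.08],"twist":[0,0,0],"hand":85},{"translation":[0.011,-0.066,-0.08],"twist":[0,0,0],"hand":85}]';python3 - <<'E'
from h import *
cv2.imwrite("pics/w1.png",robot.read_camera("wrist"))
go([.6083,.0479,.076],1.627)
E
```

```text
time: 1.1
tool_pos: [0.5385, 0.1221, 0.2004]
tool_rot: [2.147, 1.569, -2.505]
contact_force: [0.6, 0.7, 0.1]
opening: 0.0783
time: 1.4
tool_pos: [0.6115, 0.0416, 0.1875]
tool_rot: [2.352, 1.568, -2.305]
contact_force: [-0.3, 0.9, 0.0]
opening: 0.078
t 1.4 tcp [0.6105 0.0431 0.1877] q [-0.0538  0.5551  1.3613 -0.0018  1.2283 -1.68  ] open 0.0782 F [-0.1481  0.0315 -0.0425]
axes x [-0.0032 -0.0016 -1.    ] y [-0.9984 -0.056   0.0033] z [-0.056   0.9984 -0.0014]
twist [-0.0001 -0.0014 -0.0033]
shift [0.1117 0.0015 0.0051]
```

View pics/w1.png

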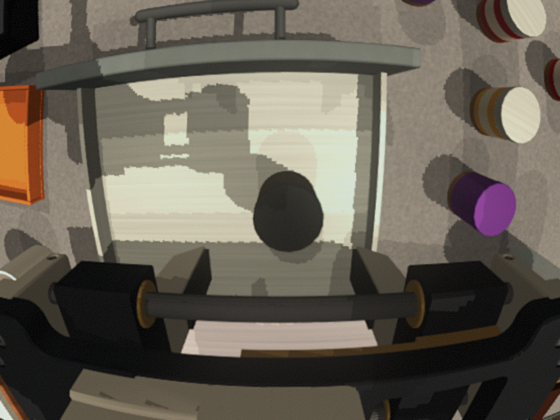

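```bash
cat >> h.py <<'E'
def ww(pts,z):
    """wrist pixels -> world points at height z"""
    p,r,o=pose(); c=robot.calibration("wrist"); K,T=c["intrinsics"],c["mount"]
    v=(np.atleast_2d(pts)-K[:2,2])/K[0,0]; a=np.linalg.norm(v,axis=1,keepdims=True)
    d=np.c_[v/a*np.sin(a),np.cos(a)]*[1,-1,-1]
    d=r.apply(d@T[:3,:3].T); s=p+r.apply(T[:3,3]); return s+d*((z-s[2])/d[:,2:])
E
python3 - <<'E'
from h import *
print(ww([(289,199),(494,211),(520,115)],.082), ww([(494,209),(521,115)],.06))
E
```

```text
[[0.5962 0.0485 0.082 ]
 [0.5958 0.2363 0.082 ]
 [0.5059 0.2489 0.082 ]] [[0.5999 0.2539 0.06  ]
 [0.5036 0.2697 0.06  ]]
```

```bash
python3 -m creep '[{"translation":[0.0,0.002,0.005],"twist":[0,0,0],"hand":85},{"translation":[0.04,0.002,0.005],"twist":[0,0,0],"hand":85},{"translation":[0.08,0.002,0.005],"twist":[0,0,0],"hand":85},{"translation":[0.111,0.002,0.005],"twist":[0,0,0],"hand":85},{"translation":[0.111,0.002,0.005],"twist":[0,0,0],"hand":85}]'; python3 -m creep '[{"translation":[0,0,0],"twist":[0,0,0],"hand":30},{"translation":[0,0,0],"twist":[0,0,0],"hand":30},{"translation":[0,0,0],"twist":[0,0,0],"hand":30},{"translation":[0,0,0],"twist":[0,0,0],"hand":30}]' 20;python3 -m creep '[{"translation":[-0.03,0,0],"twist":[0,0,0],"hand":30},{"translation":[-0.07,0,0],"twist":[0,0,0],"hand":30},{"translation":[-0.11,0,0],"twist":[0,0,0],"hand":30}]'; python3 - <<'E'
from h import *
go([.5552,-.314,.19],1.627)
E
```

```text
time: 1.95
tool_pos: [0.6038, 0.0498, 0.0728]
tool_rot: [1.581, 1.558, -3.073]
contact_force: [0.3, 0.8, 0.2]
opening: 0.0778
time: 2.35
tool_pos: [0.6047, 0.05, 0.0747]
tool_rot: [1.605, 1.561, -3.05]
contact_force: [-1.3, 1.9, 5.0]
opening: 0.0552
time: 2.65
tool_pos: [0.6054, 0.0501, 0.1863]
tool_rot: [1.597, 1.561, -3.058]
contact_force: [0.8, 0.0, -1.1]
opening: 0.0557
t 2.6 tcp [0.6054 0.0501 0.1863] q [-0.043   0.5518  1.3713 -0.0013  1.2283 -1.6713] open 0.0557 F [ 0.8476  0.013  -1.073 ]
axes x [-0.0098 -0.0008 -1.    ] y [-0.9983 -0.0579  0.0099] z [-0.0579  0.9983 -0.0003]
twist [ 0.0017 -0.0003 -0.0099]
shift [-0.003   0.0713 -0.3605]
```

```bash
python3 -m creep '[{"translation":[0,0.008,-0.036],"twist":[0,0,-0.01],"hand":30},{"translation":[0,0.016,-0.08],"twist":[0,0,-0.01],"hand":30},{"translation":[0,0.024,-0.12],"twist":[0,0,-0.01],"hand":30},{"translation":[0,0.032,-0.16],"twist":[0,0,-0.01],"hand":30},{"translation":[0,0.04,-0.20],"twist":[0,0,-0.01],"hand":30}]'; python3 -m creep '[{"translation":[0,0.008,-0.04],"twist":[0,0,0],"hand":30},{"translation":[0,0.016,-0.08],"twist":[0,0,0],"hand":30},{"translation":[0,0.024,-0.12],"twist":[0,0,0],"hand":30},{"translation":[0,0.031,-0.15],"twist":[0,0,0],"hand":30},{"translation":[0,0.031,-0.15],"twist":[0,0,0],"hand":30}]';python3 - <<'E'
from h import *
go([.5552,-.314,.06],1.627)
cv2.imwrite("pics/w2.png",robot.read_camera("wrist"))
E
```

```text
time: 3.15
tool_pos: [0.5767, -0.1535, 0.1874]
tool_rot: [-2.071, 1.57, -0.443]
contact_force: [0.0, -0.5, -1.0]
opening: 0.0556
time: 3.65
tool_pos: [0.5532, -0.3094, 0.1877]
tool_rot: [-2.604, 1.568, -0.98]
contact_force: [-0.1, 0.2, -2.1]
opening: 0.0557
t 3.6 tcp [ 0.5532 -0.3094  0.1877] q [-0.6304  0.5914  1.2959 -0.001   1.2517 -2.2538] open 0.0557 F [-0.0824  0.2484 -2.0711]
axes x [ 0.0016 -0.0024 -1.    ] y [-0.9986 -0.0529 -0.0014] z [-0.0529  0.9986 -0.0024]
twist [-0.0033 -0.0024  0.0014]
shift [ 0.1277 -0.0016 -0.0044]
```

View pics/w2.png

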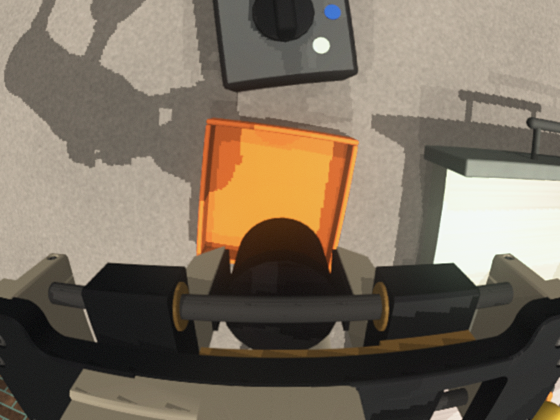

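```bash
python3 -m creep '[{"translation":[0.04,-0.001,-0.004],"twist":[0,0,0],"hand":30},{"translation":[0.08,-0.001,-0.004],"twist":[0,0,0],"hand":30},{"translation":[0.115,-0.001,-0.004],"twist":[0,0,0],"hand":30},{"translation":[0.128,-0.001,-0.004],"twist":[0,0,0],"hand":30},{"translation":[0.128,-0.001,-0.004],"twist":[0,0,0],"hand":30}]'; python3 - <<'E'
from h import *
go([.5552,-.314,.058],1.627)
E
```

```text
time: 4.2
tool_pos: [0.5548, -0.3095, 0.0587]
tool_rot: [0.487, 1.569, 2.113]
contact_force: [-0.7, -0.4, -1.2]
opening: 0.0556
t 4.2 tcp [ 0.5548 -0.3095  0.0587] q [-0.6296  0.734   1.417   0.0007  0.992  -2.2562] open 0.0556 F [-0.6614 -0.3727 -1.2164]
axes x [-0.0008  0.0013 -1.    ] y [-0.9985 -0.0553  0.0007] z [-0.0553  0.9985  0.0013]
twist [-0.0009  0.0013 -0.0007]
shift [ 0.0007 -0.0001 -0.0045]
```

```bash
python3 -m creep '[{"translation":[0,0,0],"twist":[0,0,0],"hand":78},{"translation":[0,0,0],"twist":[0,0,0],"hand":78},{"translation":[0,0,0],"twist":[0,0,0],"hand":78}]'; python3 -m creep '[{"translation":[-0.03,0,0],"twist":[0,0,0],"hand":78},{"translation":[-0.07,0,0],"twist":[0,0,0],"hand":78},{"translation":[-0.11,0,0],"twist":[0,0,0],"hand":78},{"translation":[-0.13,0.0,0.04],"twist":[0,0,0],"hand":78},{"translation":[-0.13,0.0,0.09],"twist":[0,0,0],"hand":85}]'; python3 -m creep '[{"translation":[0,0.005,0.05],"twist":[0,0,0],"hand":85},{"translation":[0,0.01,0.1],"twist":[0,0,0],"hand":85},{"translation":[0,0.015,0.15],"twist":[0,0,0],"hand":85},{"translation":[0,0.02,0.20],"twist":[0,0,0],"hand":85},{"translation":[0,0.02,0.25],"twist":[0,0,0],"hand":85}]';python3 - <<'E'
from h import *
cv2.imwrite("pics/top2.png",robot.read_camera("top"))
go([.5025,.2684,.19],1.6)
E
```

```text
time: 4.5
tool_pos: [0.5556, -0.3098, 0.0602]
tool_rot: [-1.789, 1.569, -0.162]
contact_force: [0.5, -0.3, 0.1]
opening: 0.0704
time: 5.0
tool_pos: [0.552, -0.2216, 0.1947]
tool_rot: [-2.108, 1.56, -0.485]
contact_force: [0.8, 0.3, -0.3]
opening: 0.0756
time: 5.5
tool_pos: [0.5184, 0.028, 0.1943]
tool_rot: [-2.056, 1.558, -0.433]
contact_force: [-0.5, -0.3, 1.2]
opening: 0.0781
t 5.5 tcp [0.5175 0.035  0.1943] q [-0.0802  0.3795  1.6375 -0.0003  1.114  -1.7066] open 0.0782 F [-1.9228  6.4404 -0.0365]
axes x [ 0.0106 -0.0011 -0.9999] y [-0.9984 -0.0557 -0.0106] z [-0.0557  0.9984 -0.0017]
twist [ 0.0265 -0.0016  0.0106]
shift [0.0039 0.002  0.2339]
```

View pics/top2.png

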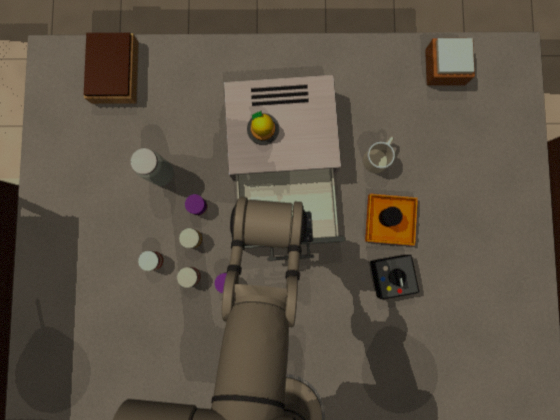

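The old jar now stands in the tray at (391,217), and the fresh jars haven't moved. Next is the yellow jar.

```bash
python3 -m creep '[{"translation":[0,0,0.05],"twist":[0.02,0,0.01],"hand":85},{"translation":[0,0.001,0.1],"twist":[0.025,0,0.01],"hand":85},{"translation":[0,0.001,0.15],"twist":[0.025,0,0.01],"hand":85},{"translation":[0,0.002,0.20],"twist":[0.025,0,0.01],"hand":85},{"translation":[0.004,0.002,0.234],"twist":[0.025,0,0.01],"hand":85}]'; python3 -m creep '[{"translation":[0,0,0],"twist":[0,0,0],"hand":85}]'; python3 - <<'E'
from h import *
go([.5025,.2684,.054],1.6)
cv2.imwrite("pics/w3.png",robot.read_camera("wrist"))
E
```

```text
time: 6.05
tool_pos: [0.5026, 0.271, 0.1913]
tool_rot: [-1.695, 1.567, -0.093]
contact_force: [1.5, -0.4, -0.5]
opening: 0.0782
time: 6.15
tool_pos: [0.5017, 0.2753, 0.1914]
tool_rot: [-1.273, 1.566, 0.335]
contact_force: [0.3, 0.2, -0.4]
opening: 0.0778
t 6.2 tcp [0.5017 0.2753 0.1914] q [ 0.3681  0.4778  1.4847 -0.0002  1.1748 -1.239 ] open 0.0778 F [ 0.2904  0.1811 -0.3728]
axes x [ 0.0041  0.0014 -1.    ] y [-0.9993 -0.0364 -0.0041] z [-0.0364  0.9993  0.0013]
twist [0.0072 0.0013 0.0041]
shift [ 0.1374  0.     -0.0071]
```

View pics/w3.png

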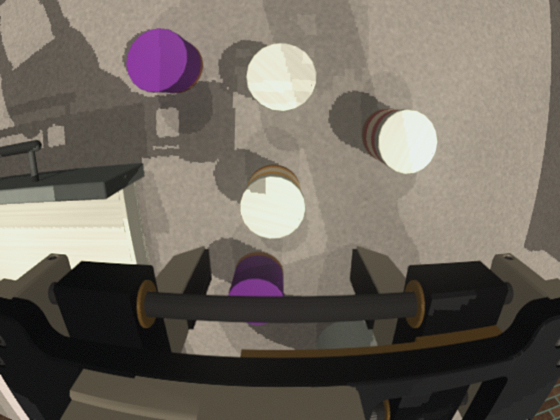

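```bash
python3 - <<'E'
from h import *
print(ww([(272,207),(281,77),(407,141)],.06))
E
python3 -m creep '[{"translation":[0.0,0.0,-0.007],"twist":[0,0,0],"hand":85},{"translation":[0.04,0,-0.007],"twist":[0,0,0],"hand":85},{"translation":[0.08,0,-0.007],"twist":[0,0,0],"hand":85},{"translation":[0.12,0,-0.007],"twist":[0,0,0],"hand":85},{"translation":[0.137,0,-0.007],"twist":[0,0,0],"hand":85}]'; python3 -m creep '[{"translation":[0,0,0],"twist":[0,0,0],"hand":85},{"translation":[0,0,0],"twist":[0,0,0],"hand":30},{"translation":[0,0,0],"twist":[0,0,0],"hand":30},{"translation":[0,0,0],"twist":[0,0,0],"hand":30},{"translation":[0,0,0],"twist":[0,0,0],"hand":30}]' 20;python3 - <<'E'
from h import *
f=np.array([.6198,-.0063]);c,s=np.cos(.056),np.sin(.056)
for y in (-.08,0,.08): print(f+np.array([c*-.03-s*y,s*-.03+c*y]))
t=f+np.array([c*-.03-s*-.08,s*-.03+c*-.08]); go([*t,.19],1.627)
E
```

```text
[[0.5041 0.2661 0.06  ]
 [0.3953 0.2699 0.06  ]
 [0.4408 0.3794 0.06  ]]
time: 6.7
tool_pos: [0.5018, 0.2634, 0.0518]
tool_rot: [3.115, 1.569, -1.565]
contact_force: [-0.1, 0.7, -0.7]
opening: 0.0775
time: 7.2
tool_pos: [0.5028, 0.2637, 0.0534]
tool_rot: [-1.838, 1.568, -0.234]
contact_force: [0.2, -0.7, 5.4]
opening: 0.0559
[ 0.5943 -0.0879]
[ 0.5898 -0.008 ]
[0.5854 0.0719]
t 7.2 tcp [0.5028 0.2637 0.0534] q [ 0.3488  0.6424  1.6347 -0.0022  0.862  -1.2537] open 0.0559 F [ 0.2191 -0.7252  5.4268]
axes x [ 0.0029 -0.0007 -1.    ] y [-0.9994 -0.0332 -0.0029] z [-0.0332  0.9994 -0.0008]
twist [-0.023  -0.0008  0.0029]
shift [-0.1361 -0.0802 -0.3545]
```

```bash
python3 -m creep '[{"translation":[-0.03,0,0],"twist":[0,0,0],"hand":30},{"translation":[-0.07,0,0],"twist":[0,0,0],"hand":30},{"translation":[-0.115,0,0],"twist":[0,0,0],"hand":30},{"translation":[-0.136,-0.01,-0.03],"twist":[0,0,0],"hand":30},{"translation":[-0.136,-0.02,-0.075],"twist":[-0.02,0,0],"hand":30}]'; python3 -m creep '[{"translation":[0,-0.01,-0.045],"twist":[0,0,0],"hand":30},{"translation":[0,-0.02,-0.09],"twist":[0,0,0],"hand":30},{"translation":[0,-0.03,-0.135],"twist":[0,0,0],"hand":30},{"translation":[0,-0.04,-0.18],"twist":[0,0,0],"hand":30},{"translation":[0,-0.05,-0.22],"twist":[0,0,0],"hand":30}]';python3 - <<'E'
from h import *
go([.5943,-.0879,.19],1.627)
E
```

```text
time: 7.7
tool_pos: [0.5265, 0.191, 0.1939]
tool_rot: [-1.489, 1.559, 0.14]
contact_force: [1.7, -0.7, -1.5]
opening: 0.0555
time: 8.2
tool_pos: [0.5891, -0.028, 0.1945]
tool_rot: [-1.521, 1.56, 0.108]
contact_force: [0.8, 0.0, -2.0]
opening: 0.0558
t 8.2 tcp [ 0.5891 -0.028   0.1945] q [-0.1789  0.502   1.4341  0.0034  1.1946 -1.8085] open 0.0558 F [ 0.7543  0.0232 -1.9626]
axes x [ 0.0112  0.0012 -0.9999] y [-0.9983 -0.0575 -0.0113] z [-0.0575  0.9983  0.0006]
twist [0.0013 0.0006 0.0113]
shift [ 0.0045 -0.0017 -0.0602]
```

```bash
python3 -m creep '[{"translation":[0,-0.002,-0.03],"twist":[0,0,0.011],"hand":30},{"translation":[0,-0.002,-0.06],"twist":[0,0,0.011],"hand":30},{"translation":[0.03,-0.002,-0.06],"twist":[0,0,0.011],"hand":30},{"translation":[0.06,-0.002,-0.06],"twist":[0,0,0.011],"hand":30},{"translation":[0.09,-0.002,-0.06],"twist":[0,0,0.011],"hand":30}]'; python3 - <<'E'
from h import *
go([.5943,-.0879,.077],1.627)
E
```

```text
time: 8.7
tool_pos: [0.5954, -0.088, 0.1038]
tool_rot: [-1.074, 1.57, 0.554]
contact_force: [-1.1, -0.2, -2.3]
opening: 0.0557
t 8.7 tcp [ 0.5954 -0.088   0.1038] q [-0.2742  0.6251  1.4904  0.0006  1.0256 -1.9025] open 0.0557 F [-1.1098 -0.1797 -2.2761]
axes x [ 0.0006  0.0004 -1.    ] y [-0.9984 -0.0571 -0.0007] z [-0.0571  0.9984  0.0004]
twist [0.0009 0.0004 0.0007]
shift [0.0268 0.0011 0.0001]
```

Lower, release and lift, then head for the near red jar at (.394,.271).

```bash
python3 -m creep '[{"translation":[0.02,0.001,0],"twist":[0,0,0],"hand":30},{"translation":[0.027,0.001,0],"twist":[0,0,0],"hand":30},{"translation":[0.027,0.001,0],"twist":[0,0,0],"hand":30}]'; python3 -m creep '[{"translation":[0.001,0,0],"twist":[0,0,0],"hand":74},{"translation":[0.001,0,0],"twist":[0,0,0],"hand":74},{"translation":[0.001,0,0],"twist":[0,0,0],"hand":74},{"translation":[-0.03,0,0],"twist":[0,0,0],"hand":74},{"translation":[-0.07,0,0],"twist":[0,0,0],"hand":74}]'; python3 -m creep '[{"translation":[-0.04,0,0.02],"twist":[0,0,0],"hand":85},{"translation":[-0.04,0.03,0.06],"twist":[0,0,0],"hand":85},{"translation":[-0.04,0.055,0.1],"twist":[0,0,0],"hand":85},{"translation":[-0.04,0.08,0.14],"twist":[0,0,0],"hand":85},{"translation":[-0.04,0.1,0.18],"twist":[0,0,0],"hand":85}]';python3 - <<'E'
from h import *
go([.394,.271,.19],1.627)
E
```

```text
time: 9.0
tool_pos: [0.5944, -0.0878, 0.0769]
tool_rot: [-0.691, 1.57, 0.937]
contact_force: [0.6, -0.3, -2.0]
opening: 0.0559
time: 9.5
tool_pos: [0.5932, -0.0876, 0.1463]
tool_rot: [1.105, 1.567, 2.733]
contact_force: [0.9, -0.4, 0.1]
opening: 0.0676
time: 10.0
tool_pos: [0.4817, 0.0875, 0.1876]
tool_rot: [0.973, 1.568, 2.601]
contact_force: [0.7, 0.2, -0.3]
opening: 0.0781
t 10.0 tcp [0.4817 0.0875 0.1876] q [ 0.0219  0.3438  1.714   0.002   1.0865 -1.6066] open 0.0781 F [ 0.7136  0.2476 -0.2722]
axes x [-0.0028  0.0017 -1.    ] y [-0.9984 -0.0568  0.0027] z [-0.0568  0.9984  0.0018]
twist [ 0.0007  0.0018 -0.0027]
shift [-0.0018  0.0772  0.1882]
```

```bash
python3 -m creep '[{"translation":[0,0.019,0.045],"twist":[0,0,0],"hand":85},{"translation":[0,0.038,0.09],"twist":[0,0,0],"hand":85},{"translation":[0,0.057,0.14],"twist":[0,0,0],"hand":85},{"translation":[0,0.077,0.188],"twist":[0,0,0],"hand":85},{"translation":[0,0.077,0.188],"twist":[0,0,0],"hand":85}]';python3 -m creep '[{"translation":[0,0,0],"twist":[0,0,0],"hand":85}]'; python3 - <<'E'
from h import *
cv2.imwrite("pics/w4.png",robot.read_camera("wrist"))
go([.394,.271,.054],1.627)
E
```

```text
time: 10.5
tool_pos: [0.3917, 0.2748, 0.1889]
tool_rot: [0.548, 1.567, 2.181]
contact_force: [1.1, -0.8, 0.3]
opening: 0.0779
time: 10.6
tool_pos: [0.3912, 0.2757, 0.1893]
tool_rot: [0.35, 1.567, 1.986]
contact_force: [-0.1, -0.8, -0.1]
opening: 0.0782
t 10.7 tcp [0.3914 0.2753 0.1893] q [ 0.4501  0.3214  1.7429  0.0047  1.0771 -1.1872] open 0.0778 F [0.4167 0.4673 0.046 ]
axes x [-0.0016  0.0038 -1.    ] y [-0.9979 -0.0642  0.0014] z [-0.0642  0.9979  0.0039]
twist [ 0.0081  0.0039 -0.0014]
shift [ 0.1353 -0.0025 -0.005 ]
```

View pics/w4.png

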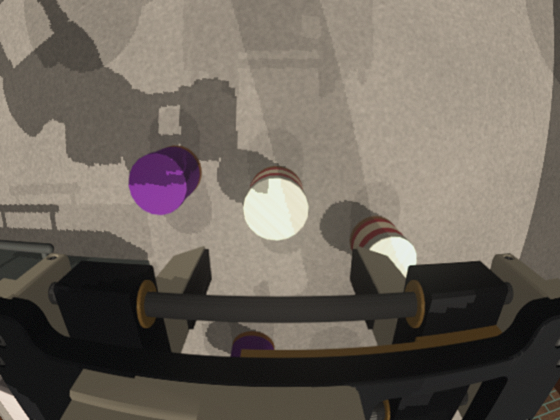

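```bash
python3 -m creep '[{"translation":[0.0,-0.002,-0.005],"twist":[0,0,0],"hand":83},{"translation":[0.04,-0.002,-0.005],"twist":[0,0,0],"hand":83},{"translation":[0.08,-0.002,-0.005],"twist":[0,0,0],"hand":83},{"translation":[0.12,-0.002,-0.005],"twist":[0,0,0],"hand":83},{"translation":[0.135,-0.002,-0.005],"twist":[0,0,0],"hand":83}]'; python3 -m creep '[{"translation":[0,0,0],"twist":[0,0,0],"hand":83},{"translation":[0,0,0],"twist":[0,0,0],"hand":30},{"translation":[0,0,0],"twist":[0,0,0],"hand":30},{"translation":[0,0,0],"twist":[0,0,0],"hand":30},{"translation":[0,0,0],"twist":[0,0,0],"hand":30}]' 20; python3 -m creep '[{"translation":[-0.03,0,0],"twist":[0,0,0],"hand":30},{"translation":[-0.07,0,0],"twist":[0,0,0],"hand":30},{"translation":[-0.115,0,0],"twist":[0,0,0],"hand":30},{"translation":[-0.136,-0.03,-0.03],"twist":[0,0,0],"hand":30},{"translation":[-0.136,-0.06,-0.07],"twist":[0,0,0],"hand":30}]'; python3 - <<'E'
from h import *
go([.5898,-.008,.19],1.627)
E
```

```text
time: 11.15
tool_pos: [0.3929, 0.2683, 0.0512]
tool_rot: [1.295, 1.564, 2.927]
contact_force: [0.2, 0.3, -0.2]
opening: 0.0757
time: 11.65
tool_pos: [0.3939, 0.2685, 0.0524]
tool_rot: [0.919, 1.567, 2.551]
contact_force: [1.0, -0.6, 4.2]
opening: 0.0554
time: 12.15
tool_pos: [0.4605, 0.2032, 0.1924]
tool_rot: [-0.851, 1.564, 0.786]
contact_force: [1.3, -0.2, -1.4]
opening: 0.0558
t 12.2 tcp [0.4605 0.2032 0.1924] q [ 0.2611  0.3572  1.6781  0.0039  1.1003 -1.3773] open 0.0558 F [ 1.3139 -0.159  -1.4263]
axes x [ 0.0049  0.0049 -1.    ] y [-0.9978 -0.0659 -0.0052] z [-0.0659  0.9978  0.0046]
twist [0.0097 0.0046 0.0052]
shift [ 0.002  -0.1151 -0.2193]
```

```bash
python3 -m creep '[{"translation":[0,-0.023,-0.044],"twist":[0,0,0],"hand":30},{"translation":[0,-0.046,-0.088],"twist":[0.01,0.004,0.005],"hand":30},{"translation":[0,-0.07,-0.132],"twist":[0.01,0.004,0.005],"hand":30},{"translation":[0,-0.093,-0.176],"twist":[0.01,0.004,0.005],"hand":30},{"translation":[0,-0.115,-0.219],"twist":[0.01,0.004,0.005],"hand":30}]'; python3 -m creep '[{"translation":[0,0,0],"twist":[0,0,0],"hand":30}]';python3 - <<'E'
from h import *
go([.5898,-.008,.077],1.627)
E
```

```text
time: 12.65
tool_pos: [0.5902, -0.0096, 0.1923]
tool_rot: [-0.525, 1.57, 1.102]
contact_force: [1.5, 1.2, -1.2]
opening: 0.0555
time: 12.75
tool_pos: [0.5924, -0.0147, 0.1922]
tool_rot: [-2.151, 1.568, -0.529]
contact_force: [-0.1, 0.6, -1.3]
opening: 0.0555
t 12.8 tcp [ 0.5924 -0.0147  0.1922] q [-0.1537  0.5137  1.4208 -0.001   1.2046 -1.7752] open 0.0555 F [-0.1474  0.5675 -1.3239]
axes x [ 0.0022 -0.0013 -1.    ] y [-0.9987 -0.0511 -0.0022] z [-0.0511  0.9987 -0.0014]
twist [-0.0051 -0.0014  0.0022]
shift [0.1152 0.0025 0.007 ]
```

```bash
python3 -m creep '[{"translation":[0.02,0.002,0.007],"twist":[0,0,0],"hand":30},{"translation":[0.06,0.002,0.007],"twist":[0,0,0],"hand":30},{"translation":[0.1,0.002,0.007],"twist":[0,0,0],"hand":30},{"translation":[0.115,0.002,0.007],"twist":[0,0,0],"hand":30},{"translation":[0.115,0.002,0.007],"twist":[0,0,0],"hand":30}]'; python3 -m creep '[{"translation":[0.001,0,0],"twist":[0,0,0],"hand":74},{"translation":[0.001,0,0],"twist":[0,0,0],"hand":74},{"translation":[0.001,0,0],"twist":[0,0,0],"hand":74},{"translation":[-0.03,0,0],"twist":[0,0,0],"hand":74},{"translation":[-0.07,0,0],"twist":[0,0,0],"hand":74}]'; python3 -m creep '[{"translation":[-0.04,0,0.02],"twist":[0,0,0],"hand":85},{"translation":[-0.04,0.01,0.065],"twist":[0,0,0],"hand":85},{"translation":[-0.04,0.02,0.11],"twist":[0,0,0],"hand":85},{"translation":[-0.04,0.03,0.155],"twist":[0,0,0],"hand":85},{"translation":[-0.04,0.04,0.2],"twist":[0,0,0],"hand":85}]';python3 - <<'E'
from h import *
go([.4395,.381,.19],1.627)
cv2.imwrite("pics/top3.png",robot.read_camera("top"))
E
```

```text
time: 13.25
tool_pos: [0.5887, -0.0071, 0.0752]
tool_rot: [1.795, 1.569, -2.866]
contact_force: [-0.4, 0.3, -0.6]
opening: 0.0554
time: 13.75
tool_pos: [0.5878, -0.0069, 0.145]
tool_rot: [1.528, 1.565, -3.132]
contact_force: [0.4, 0.5, 0.6]
opening: 0.068
time: 14.25
tool_pos: [0.5373, 0.1924, 0.1864]
tool_rot: [1.414, 1.567, 3.036]
contact_force: [1.1, -0.1, 0.1]
opening: 0.0779
t 14.2 tcp [0.5373 0.1924 0.1864] q [ 0.209   0.4838  1.4897  0.0012  1.1716 -1.4135] open 0.0779 F [ 1.1492 -0.0881  0.0539]
axes x [-0.0036  0.0004 -1.    ] y [-0.9987 -0.0512  0.0036] z [-0.0512  0.9987  0.0006]
twist [-0.005   0.0006 -0.0036]
shift [-0.0032  0.088   0.1934]
```

View pics/top3.png

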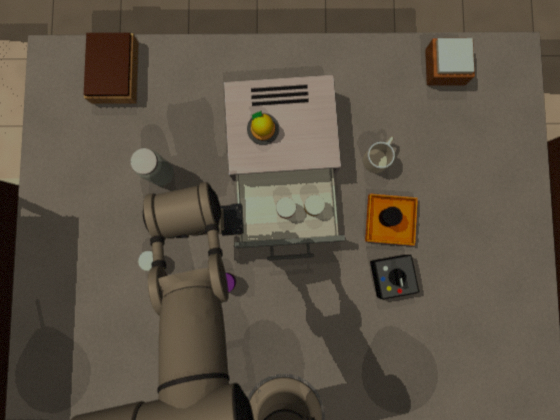

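Two jars stand in the drawer at (287,207) and (315,205), and the last one is still at (149,261).

```bash
python3 -m creep '[{"translation":[0,0.018,0.04],"twist":[0,0,0],"hand":85},{"translation":[0,0.04,0.085],"twist":[0,0,0],"hand":85},{"translation":[0,0.06,0.13],"twist":[0,0,0],"hand":85},{"translation":[0,0.08,0.175],"twist":[0,0,0],"hand":85},{"translation":[-0.003,0.088,0.193],"twist":[0,0,0],"hand":85}]';python3 -m creep '[{"translation":[0,0,0],"twist":[0,0,0],"hand":85}]'; python3 - <<'E'
from h import *
go([.4395,.381,.054],1.627)
cv2.imwrite("pics/w5.png",robot.read_camera("wrist"))
E
```

```text
time: 14.8
tool_pos: [0.4339, 0.3898, 0.1912]
tool_rot: [0.704, 1.563, 2.334]
contact_force: [0.5, -0.3, -0.4]
opening: 0.0782
time: 14.9
tool_pos: [0.4326, 0.3922, 0.1922]
tool_rot: [0.442, 1.563, 2.076]
contact_force: [0.8, -1.0, 0.5]
opening: 0.0782
t 14.9 tcp [0.4326 0.3922 0.1922] q [ 0.6013  0.4987  1.4465  0.0083  1.1956 -1.0352] open 0.0782 F [ 0.8153 -0.9999  0.5181]
axes x [-0.0038  0.0068 -1.    ] y [-0.998  -0.0626  0.0033] z [-0.0626  0.998   0.007 ]
twist [ 0.0064  0.007  -0.0033]
shift [ 0.1381 -0.0066 -0.0126]
```

View pics/w5.png

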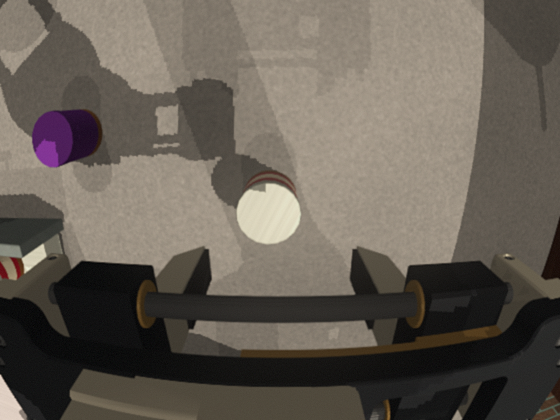

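```bash
python3 -m creep '[{"translation":[0.0,-0.006,-0.012],"twist":[0,0.007,-0.003],"hand":85},{"translation":[0.04,-0.006,-0.012],"twist":[0,0.007,-0.003],"hand":85},{"translation":[0.08,-0.006,-0.012],"twist":[0,0.007,-0.003],"hand":85},{"translation":[0.12,-0.006,-0.012],"twist":[0,0.007,-0.003],"hand":85},{"translation":[0.138,-0.006,-0.012],"twist":[0,0.007,-0.003],"hand":85}]'; python3 -m creep '[{"translation":[0,0,0],"twist":[0,0,0],"hand":85},{"translation":[0,0,0],"twist":[0,0,0],"hand":30},{"translation":[0,0,0],"twist":[0,0,0],"hand":30},{"translation":[0,0,0],"twist":[0,0,0],"hand":30},{"translation":[0,0,0],"twist":[0,0,0],"hand":30}]' 20; python3 -m creep '[{"translation":[-0.03,0,0],"twist":[0,0,0],"hand":30},{"translation":[-0.07,0,0],"twist":[0,0,0],"hand":30},{"translation":[-0.115,0,0],"twist":[0,0,0],"hand":30},{"translation":[-0.136,-0.02,-0.03],"twist":[0,0,0],"hand":30},{"translation":[-0.136,-0.04,-0.07],"twist":[0,0,0],"hand":30}]'; python3 - <<'E'
from h import *
go([.5854,.0719,.19],1.627)
E
```

```text
time: 15.45
tool_pos: [0.4393, 0.3769, 0.0507]
tool_rot: [2.244, 1.565, -2.409]
contact_force: [-0.6, -0.5, -1.0]
opening: 0.0781
time: 15.95
tool_pos: [0.4401, 0.3772, 0.052]
tool_rot: [2.463, 1.567, -2.19]
contact_force: [0.3, -0.8, 2.9]
opening: 0.0558
time: 16.45
tool_pos: [0.486, 0.3117, 0.1928]
tool_rot: [-1.44, 1.565, 0.195]
contact_force: [1.6, 0.2, -2.3]
opening: 0.0554
t 16.4 tcp [0.486  0.3117 0.1928] q [ 0.4383  0.4846  1.4689 -0.0016  1.1821 -1.1954] open 0.0554 F [ 1.5655  0.231  -2.2873]
axes x [ 0.0061  0.0012 -1.    ] y [-0.998  -0.0635 -0.0061] z [-0.0635  0.998   0.0008]
twist [0.0073 0.0008 0.0061]
shift [ 0.0032 -0.084  -0.2456]
```

```bash
python3 -m creep '[{"translation":[0,-0.015,-0.044],"twist":[0,0,0],"hand":30},{"translation":[0,-0.032,-0.09],"twist":[0.007,0,0.006],"hand":30},{"translation":[0,-0.049,-0.135],"twist":[0.007,0,0.006],"hand":30},{"translation":[0,-0.064,-0.18],"twist":[0.007,0,0.006],"hand":30},{"translation":[0,-0.08,-0.225],"twist":[0.007,0,0.006],"hand":30}]'; python3 -m creep '[{"translation":[0,0,-0.01],"twist":[0,0,0],"hand":30},{"translation":[0,0,-0.01],"twist":[0,0,0],"hand":30}]';python3 - <<'E'
from h import *
go([.5854,.0719,.076],1.627)
E
```

```text
time: 16.95
tool_pos: [0.5803, 0.0905, 0.1936]
tool_rot: [-0.445, 1.57, 1.183]
contact_force: [1.0, 0.7, -1.7]
opening: 0.0558
time: 17.15
tool_pos: [0.5809, 0.0787, 0.1936]
tool_rot: [0.077, 1.57, 1.702]
contact_force: [0.5, 1.3, -1.3]
opening: 0.0555
t 17.1 tcp [0.5809 0.0787 0.1936] q [ 0.0036  0.5024  1.4362  0.0007  1.2031 -1.6213] open 0.0555 F [ 0.4731  1.2747 -1.27  ]
axes x [-0.0001  0.0006 -1.    ] y [-0.9985 -0.0539  0.    ] z [-0.0539  0.9985  0.0006]
twist [-0.0023  0.0006 -0.    ]
shift [ 0.1176 -0.0041 -0.0071]
```

```bash
python3 -m creep '[{"translation":[0.02,-0.004,-0.007],"twist":[0,0,0],"hand":30},{"translation":[0.06,-0.004,-0.007],"twist":[0,0,0],"hand":30},{"translation":[0.1,-0.004,-0.007],"twist":[0,0,0],"hand":30},{"translation":[0.117,-0.004,-0.007],"twist":[0,0,0],"hand":30},{"translation":[0.117,-0.004,-0.007],"twist":[0,0,0],"hand":30}]'; python3 -m creep '[{"translation":[0.001,0,0],"twist":[0,0,0],"hand":74},{"translation":[0.001,0,0],"twist":[0,0,0],"hand":74},{"translation":[0.001,0,0],"twist":[0,0,0],"hand":74},{"translation":[-0.03,0,0],"twist":[0,0,0],"hand":74},{"translation":[-0.07,0,0],"twist":[0,0,0],"hand":74}]'; python3 -m creep '[{"translation":[-0.04,0.03,-0.01],"twist":[0,0,0],"hand":0},{"translation":[-0.04,0.07,-0.03],"twist":[0,0,0],"hand":0},{"translation":[-0.04,0.11,-0.05],"twist":[0,0,0],"hand":0},{"translation":[-0.04,0.15,-0.07],"twist":[0,0,0],"hand":0},{"translation":[-0.04,0.19,-0.09],"twist":[0,0,0],"hand":0}]' 10;python3 - <<'E'
from h import *
go([.40,-.0216,.08],1.627)
cv2.imwrite("pics/w6.png",robot.read_camera("wrist"))
cv2.imwrite("pics/top4.png",robot.read_camera("top"))
cv2.imwrite("pics/side4.png",robot.read_camera("side"))
E
```

```text
time: 17.65
tool_pos: [0.5834, 0.0741, 0.0745]
tool_rot: [1.262, 1.566, 2.889]
contact_force: [0.5, 0.6, -1.6]
opening: 0.0558
time: 18.15
tool_pos: [0.5827, 0.0741, 0.1444]
tool_rot: [1.358, 1.563, 2.984]
contact_force: [0.8, -0.0, -0.6]
opening: 0.0676
time: 18.65
tool_pos: [0.3969, -0.027, 0.1866]
tool_rot: [1.429, 1.565, 3.056]
contact_force: [-0.2, -1.2, 0.9]
opening: 0.0327
t 18.6 tcp [ 0.3969 -0.027   0.1866] q [-0.2603  0.1884  1.9406 -0.0012  1.0183 -1.8869] open 0.0327 F [-0.2263 -1.23    0.9299]
axes x [-0.0057  0.0005 -1.    ] y [-0.9984 -0.0564  0.0057] z [-0.0564  0.9984  0.0008]
twist [ 0.0002  0.0008 -0.0057]
shift [ 0.1066 -0.004   0.0051]
```

View pics/side4.png

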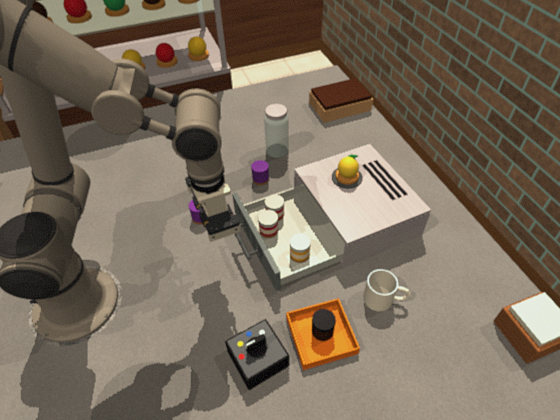

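View pics/top4.png

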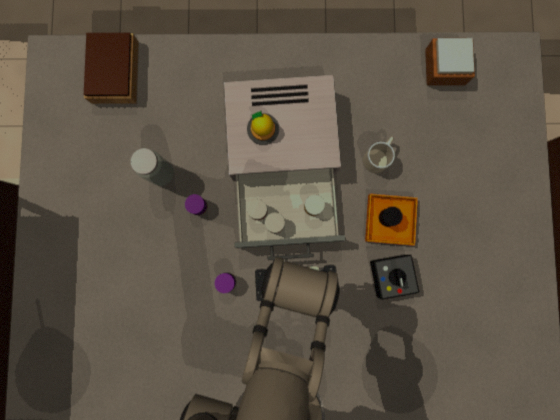

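The middle red jar was knocked towards the front, to (275,223), but it stands upright inside the drawer. All three are in. Now I'll shut the drawer.

```bash
python3 -m creep '[{"translation":[0.03,-0.0,0.005],"twist":[0,0,-0.005],"hand":0},{"translation":[0.07,0.0,0.005],"twist":[0,0,-0.005],"hand":0},{"translation":[0.106,0.0,0.005],"twist":[0,0,-0.005],"hand":0},{"translation":[0.106,0.0,0.005],"twist":[0,0,-0.005],"hand":0}]';python3 -m creep '[{"translation":[0,-0.01,0],"twist":[0,0,0],"hand":0},{"translation":[0,-0.02,0],"twist":[0,0,0],"hand":0},{"translation":[0,-0.03,0],"twist":[0,0,0],"hand":0},{"translation":[0,-0.038,0],"twist":[0,0,0],"hand":0},{"translation":[0,-0.046,0],"twist":[0,0,0],"hand":0}]'; python3 - <<'E'
from h import *
go([.616,-.0095,.08],1.627)
E
```

```text
time: 19.2
tool_pos: [0.3947, -0.0212, 0.0781]
tool_rot: [1.163, 1.563, 2.788]
contact_force: [-0.4, 0.1, 1.2]
opening: 0.0004
time: 19.7
tool_pos: [0.4414, -0.0187, 0.0784]
tool_rot: [1.17, 1.563, 2.794]
contact_force: [-2.4, -0.6, -0.1]
opening: 0.0001
t 19.7 tcp [ 0.4414 -0.0187  0.0784] q [-0.2168  0.4359  1.9595  0.0015  0.7537 -1.8426] open 0.0001 F [-2.4191 -0.5992 -0.1088]
axes x [-0.0072  0.0026 -1.    ] y [-0.9985 -0.0538  0.007 ] z [-0.0538  0.9985  0.003 ]
twist [-0.0023  0.003  -0.007 ]
shift [-0.0028 -0.1749 -0.0002]
```

```bash
python3 -m creep '[{"translation":[0,-0.01,0],"twist":[0,0,0],"hand":0},{"translation":[0,-0.02,0],"twist":[0,0,0],"hand":0},{"translation":[0,-0.03,0],"twist":[0,0,0],"hand":0},{"translation":[0,-0.04,0],"twist":[0,0,0],"hand":0},{"translation":[0,-0.05,0],"twist":[0,0,0],"hand":0}]'; python3 -m creep '[{"translation":[0,-0.01,0],"twist":[0,0,0],"hand":0},{"translation":[0,-0.02,0],"twist":[0,0,0],"hand":0},{"translation":[0,-0.03,0],"twist":[0,0,0],"hand":0},{"translation":[0,-0.04,0],"twist":[0,0,0],"hand":0},{"translation":[0,-0.05,0],"twist":[0,0,0],"hand":0}]';  python3 -m creep '[{"translation":[0,-0.01,0],"twist":[0,0,0],"hand":0},{"translation":[0,-0.02,0],"twist":[0,0,0],"hand":0},{"translation":[0,-0.028,0],"twist":[0,0,0],"hand":0},{"translation":[0,-0.036,0],"twist":[0,0,0],"hand":0},{"translation":[0,-0.043,0],"twist":[0,0,0],"hand":0}]'; python3 - <<'E'
from h import *
go([.617,-.0095,.08],1.627)
E
```

```text
time: 20.2
tool_pos: [0.4921, -0.0159, 0.078]
tool_rot: [1.164, 1.563, 2.789]
contact_force: [-1.6, 0.0, 0.8]
opening: 0.0004
time: 20.7
tool_pos: [0.5428, -0.0131, 0.0776]
tool_rot: [1.165, 1.563, 2.79]
contact_force: [-1.5, -0.2, 0.5]
opening: 0.0006
time: 21.2
tool_pos: [0.5864, -0.0108, 0.0772]
tool_rot: [1.16, 1.563, 2.785]
contact_force: [-1.9, 0.8, 1.5]
opening: 0.0002
t 21.2 tcp [ 0.5864 -0.0108  0.0772] q [-0.1498  0.6395  1.5526  0.002   0.9573 -1.7756] open 0.0002 F [-1.8874  0.7846  1.4873]
axes x [-0.0074  0.0028 -1.    ] y [-0.9985 -0.0538  0.0073] z [-0.0538  0.9985  0.0032]
twist [-0.0024  0.0032 -0.0073]
shift [-0.003  -0.0306 -0.0004]
```

```bash
python3 -m creep '[{"translation":[0,-0.006,0],"twist":[0,0,0],"hand":0},{"translation":[0,-0.012,0],"twist":[0,0,0],"hand":0},{"translation":[0,-0.018,0],"twist":[0,0,0],"hand":0},{"translation":[0,-0.022,0],"twist":[0,0,0],"hand":0},{"translation":[0,-0.025,0],"twist":[0,0,0],"hand":0}]';  python3 -m creep '[{"translation":[0,-0.002,0],"twist":[0,0,0],"hand":0},{"translation":[0,-0.004,0],"twist":[0,0,0],"hand":0}]'; python3 -m creep '[{"translation":[0,-0.002,0],"twist":[0,0,0],"hand":0},{"translation":[0,-0.003,0],"twist":[0,0,0],"hand":0}]'
```

```text
time: 21.7
tool_pos: [0.6117, -0.0094, 0.0771]
tool_rot: [1.156, 1.563, 2.781]
contact_force: [-2.0, 1.5, 0.2]
opening: 0.0004
time: 21.9
tool_pos: [0.6158, -0.0092, 0.077]
tool_rot: [1.169, 1.563, 2.794]
contact_force: [-1.8, 1.1, 0.0]
opening: 0.0006
time: 22.1
tool_pos: [0.6189, -0.0091, 0.077]
tool_rot: [1.163, 1.563, 2.787]
contact_force: [-1.2, 0.8, -0.2]
opening: 0.0007
```

```bash
python3 -m creep '[{"translation":[0,-0.002,0],"twist":[0,0,0],"hand":0},{"translation":[0,-0.003,0],"twist":[0,0,0],"hand":0}]'; python3 -m creep '[{"translation":[0,-0.002,0],"twist":[0,0,0],"hand":0},{"translation":[0,-0.003,0],"twist":[0,0,0],"hand":0}]'
```

```text
time: 22.3
tool_pos: [0.621, -0.0089, 0.0769]
tool_rot: [1.254, 1.56, 2.878]
contact_force: [-7.6, -0.4, 5.5]
opening: 0.0008
time: 22.5
tool_pos: [0.6211, -0.0089, 0.0768]
tool_rot: [1.37, 1.553, 2.995]
contact_force: [-15.7, -1.4, 9.9]
opening: 0.0003
```

The force rose at x=0.621, so the drawer is at its stop. I'll retract and go to the pod.

```bash
python3 -m creep '[{"translation":[0,0.01,0],"twist":[0,0,0],"hand":0},{"translation":[0,0.04,0],"twist":[0,0,0],"hand":0},{"translation":[-0.03,0.07,0],"twist":[0,0,-0.01],"hand":20},{"translation":[-0.07,0.1,-0.03],"twist":[0,0,-0.015],"hand":40},{"translation":[-0.11,0.13,-0.06],"twist":[0,0,-0.015],"hand":50}]'; python3 - <<'E'
from h import *
go([.3918,-.3153,.19],1.742)
E
```

```text
time: 23.0
tool_pos: [0.5035, -0.0674, 0.1784]
tool_rot: [0.494, 1.567, 2.121]
contact_force: [0.6, -1.1, 0.6]
opening: 0.0197
t 23.0 tcp [ 0.5035 -0.0674  0.1784] q [-0.2854  0.3856  1.6776  0.0028  1.0811 -1.9135] open 0.0197 F [ 0.631  -1.15    0.6443]
axes x [-0.0019  0.0031 -1.    ] y [-0.9984 -0.056   0.0017] z [-0.056   0.9984  0.0032]
twist [-0.1151  0.0033 -0.0015]
shift [-0.0121  0.1255 -0.2413]
```

```bash
python3 -m creep '[{"translation":[-0.01,0.022,-0.042],"twist":[-0.02,0,0],"hand":50},{"translation":[-0.012,0.045,-0.086],"twist":[-0.05,0,0],"hand":50},{"translation":[-0.012,0.068,-0.13],"twist":[-0.08,0,0],"hand":50},{"translation":[-0.012,0.09,-0.172],"twist":[-0.1,0,0],"hand":50},{"translation":[-0.012,0.112,-0.215],"twist":[-0.115,0,0],"hand":50}]';  python3 -m creep '[{"translation":[0,0.01,-0.015],"twist":[0,0,0],"hand":50},{"translation":[0,0.01,-0.015],"twist":[0,0,0],"hand":50}]';python3 - <<'E'
from h import *
go([.3918,-.3153,.097],1.742)
cv2.imwrite("pics/w7.png",robot.read_camera("wrist"))
a=robot.read_camera("top"); b=robot.read_camera("wrist")
cv2.imwrite("pics/m7.png",np.hstack([cv2.resize(a[60:310,215:450],None,fx=1.6,fy=1.6),b[:400,100:500]]))
E
```

```text
time: 23.5
tool_pos: [0.403, -0.2904, 0.1905]
tool_rot: [0.031, 1.569, 1.774]
contact_force: [0.4, -0.9, 0.0]
opening: 0.0457
time: 23.7
tool_pos: [0.3949, -0.3098, 0.1907]
tool_rot: [-2.129, 1.57, -0.39]
contact_force: [-0.1, -0.2, 0.4]
opening: 0.0458
t 23.7 tcp [ 0.3949 -0.3098  0.1907] q [-0.8182  0.3597  1.6797  0.0004  1.1015 -2.5566] open 0.0458 F [-0.1366 -0.2039  0.361 ]
axes x [ 0.0007 -0.0003 -1.    ] y [-0.986  -0.1666 -0.0007] z [-0.1666  0.986  -0.0004]
twist [-0.0038 -0.0004  0.0007]
shift [ 0.0937  0.004  -0.0048]
```

View pics/m7.png

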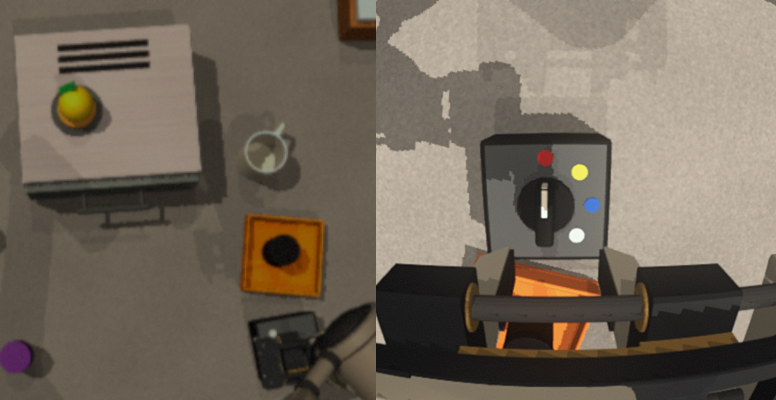

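```bash
python3 -m creep '[{"translation":[0.0,0.004,-0.005],"twist":[0,0,0],"hand":50},{"translation":[0.04,0.004,-0.005],"twist":[0,0,0],"hand":50},{"translation":[0.075,0.004,-0.005],"twist":[0,0,0],"hand":50},{"translation":[0.091,0.004,-0.005],"twist":[0,0,0],"hand":50},{"translation":[0.091,0.004,-0.005],"twist":[0,0,0],"hand":50}]'; python3 -m creep '[{"translation":[0,0,0],"twist":[0,0,0],"hand":50}]'; python3 -m creep '[{"translation":[0,0,0],"twist":[0,0,0],"hand":5},{"translation":[0,0,0],"twist":[0,0,0],"hand":5},{"translation":[0,0,0],"twist":[0,0,0],"hand":5},{"translation":[0,0,0],"twist":[0,0,0],"hand":5}]' 12; python3 - <<'E'
from h import *
go([.3918,-.3153,.099],1.742)
E
```

```text
time: 24.35
tool_pos: [0.3929, -0.3102, 0.0978]
tool_rot: [0.304, 1.566, 2.048]
contact_force: [-0.3, 0.7, 1.3]
opening: 0.0457
time: 24.45
tool_pos: [0.3934, -0.3097, 0.0979]
tool_rot: [0.297, 1.566, 2.043]
contact_force: [0.7, -1.0, -0.3]
opening: 0.046
time: 24.85
tool_pos: [0.3945, -0.3133, 0.0985]
tool_rot: [-3.019, 1.567, -1.272]
contact_force: [-0.6, -23.7, -15.7]
opening: 0.0185
t 24.9 tcp [ 0.3945 -0.3133  0.0985] q [-0.8223  0.4842  1.7834 -0.0024  0.8702 -2.5679] open 0.0185 F [ -0.6215 -23.6793 -15.7142]
axes x [ 0.0012 -0.004  -1.    ] y [-0.9845 -0.1754 -0.0005] z [-0.1754  0.9845 -0.0041]
twist [ 0.0051 -0.0041  0.0005]
shift [-0.0005  0.003  -0.0015]
```

```bash
python3 -m creep '[{"translation":[0,0,0],"twist":[0,0,0],"hand":40},{"translation":[0,0,0],"twist":[0,0,0],"hand":40},{"translation":[0,0,0],"twist":[0,0,0],"hand":40}]' 6; python3 -c '
from h import *
go([.3918,-.3153,.099],1.742)'
```

```text
time: 25.15
tool_pos: [0.3944, -0.313, 0.0986]
tool_rot: [-3.024, 1.567, -1.276]
contact_force: [0.8, -0.1, -0.5]
opening: 0.0355
t 25.1 tcp [ 0.3944 -0.313   0.0986] q [-0.8222  0.4839  1.7838 -0.002   0.8707 -2.5679] open 0.0355 F [ 0.7777 -0.0714 -0.4802]
axes x [ 0.001  -0.0034 -1.    ] y [-0.9845 -0.1753 -0.0004] z [-0.1753  0.9845 -0.0035]
twist [ 0.005  -0.0035  0.0004]
shift [-0.0004  0.0029 -0.0019]
```

```bash
python3 -m creep '[{"translation":[0,0.003,-0.003],"twist":[0,0,0],"hand":40},{"translation":[0,0.003,-0.003],"twist":[0,0,0],"hand":40},{"translation":[0,0.003,-0.003],"twist":[0,0,0],"hand":40}]' 6; python3 -m creep '[{"translation":[0,0,0],"twist":[0,0,0],"hand":5},{"translation":[0,0,0],"twist":[0,0,0],"hand":5},{"translation":[0,0,0],"twist":[0,0,0],"hand":5},{"translation":[0,0,0],"twist":[0,0,0],"hand":5},{"translation":[0,0,0],"twist":[0,0,0],"hand":5}]' 12; python3 -c '
from h import *
go([.3918,-.3153,.099],1.742)'
```

```text
time: 25.45
tool_pos: [0.3919, -0.3164, 0.0986]
tool_rot: [-3.017, 1.567, -1.27]
contact_force: [0.1, -0.6, 0.8]
opening: 0.0369
time: 25.95
tool_pos: [0.3919, -0.3165, 0.0986]
tool_rot: [-3.006, 1.567, -1.26]
contact_force: [0.3, -0.2, 0.0]
opening: 0.0142
t 25.9 tcp [ 0.3919 -0.3165  0.0986] q [-0.8308  0.4843  1.783  -0.0019  0.8711 -2.5763] open 0.0142 F [ 0.3497 -0.1938  0.0024]
axes x [ 0.0011 -0.0034 -1.    ] y [-0.9846 -0.175  -0.0005] z [-0.175   0.9846 -0.0035]
twist [ 0.0047 -0.0035  0.0005]
shift [-0.0004 -0.0001  0.0012]
```

```bash
python3 -m creep '[{"translation":[0,0,0],"twist":[0.1,0,0],"hand":5},{"translation":[0,0,0],"twist":[0.2,0,0],"hand":5},{"translation":[0,0,0],"twist":[0.3,0,0],"hand":5},{"translation":[0,0,0],"twist":[0.4,0,0],"hand":5},{"translation":[0,0,0],"twist":[0.5,0,0],"hand":5}]' 15; python3 -m creep '[{"translation":[0,0,0],"twist":[0.1,0,0],"hand":5},{"translation":[0,0,0],"twist":[0.2,0,0],"hand":5},{"translation":[0,0,0],"twist":[0.3,0,0],"hand":5},{"translation":[0,0,0],"twist":[0.4,0,0],"hand":5},{"translation":[0,0,0],"twist":[0.5,0,0],"hand":5}]'; python3 -c '
from h import *
go([.3919,-.3165,.0986],.142)'
```

```text
time: 26.45
tool_pos: [0.3919, -0.3155, 0.0986]
tool_rot: [-2.257, 1.569, -1.014]
contact_force: [1.2, 4.2, 2.0]
opening: 0.0141
time: 26.95
tool_pos: [0.3925, -0.3146, 0.0986]
tool_rot: [-0.769, 1.569, -0.031]
contact_force: [3.7, 3.4, 1.5]
opening: 0.0137
t 26.9 tcp [ 0.3925 -0.3146  0.0986] q [-0.8289  0.4839  1.7837  0.0017  0.8727 -1.5682] open 0.0137 F [3.7388 3.4413 1.4622]
axes x [ 0.0018 -0.0001 -1.    ] y [-0.673   0.7397 -0.0013] z [0.7397 0.673  0.0013]
twist [0.5962 0.0016 0.0008]
shift [ 0.     -0.001  -0.0017]
```

```bash
python3 -m creep '[{"translation":[0,-0.0005,-0.001],"twist":[0.12,0,0],"hand":5},{"translation":[0,-0.0005,-0.001],"twist":[0.24,0,0],"hand":5},{"translation":[0,-0.0005,-0.001],"twist":[0.36,0,0],"hand":5},{"translation":[0,-0.0005,-0.001],"twist":[0.48,0,0],"hand":5},{"translation":[0,-0.0005,-0.001],"twist":[0.59,0,0],"hand":5}]'; python3 -c '
from h import *
go([.3919,-.3165,.0986],.142)'
```

```text
time: 27.45
tool_pos: [0.3936, -0.3142, 0.0987]
tool_rot: [0.285, 1.566, 0.428]
contact_force: [8.8, 7.7, -0.5]
opening: 0.014
t 27.4 tcp [ 0.3936 -0.3142  0.0987] q [-0.8287  0.4843  1.7827  0.006   0.873  -0.9755] open 0.0140 F [ 8.7788  7.7311 -0.5438]
axes x [ 0.0044  0.002  -1.    ] y [-0.1424  0.9898  0.0014] z [0.9898 0.1424 0.0047]
twist [ 0.0009  0.0047 -0.0014]
shift [ 0.0001 -0.0021 -0.002 ]
```

Release, rise straight up and step aside, then look.

```bash
python3 -m creep '[{"translation":[0,0,0],"twist":[0,0,0],"hand":45},{"translation":[0,0,0],"twist":[0,0,0],"hand":45},{"translation":[0,0,0],"twist":[0,0,0],"hand":45},{"translation":[0,0,0],"twist":[0,0,0],"hand":45}]'; python3 -m creep '[{"translation":[-0.03,0,0],"twist":[0,0,0],"hand":45},{"translation":[-0.07,0,0],"twist":[0,0,0],"hand":45},{"translation":[-0.11,0,0],"twist":[0,0,0],"hand":45},{"translation":[-0.13,0.04,0],"twist":[0,0,0],"hand":45},{"translation":[-0.13,0.09,0],"twist":[0,0,0],"hand":45}]'; python3 -m creep '[{"translation":[0,0.05,0],"twist":[0,0,0],"hand":45},{"translation":[0,0.1,0],"twist":[0,0,0],"hand":45},{"translation":[0,0.15,0],"twist":[0,0,0],"hand":45},{"translation":[0,0.2,0],"twist":[0,0,0],"hand":45},{"translation":[0,0.23,0],"twist":[0,0,0],"hand":45}]'; python3 - <<'E'
from h import *
a=robot.read_camera("top"); b=robot.read_camera("side")
cv2.imwrite("pics/m8.png",np.hstack([cv2.resize(a[60:310,130:450],None,fx=1.2,fy=1.2)[:300],cv2.resize(b[120:420,180:440],None,fx=1,fy=1)]))
c=a[180:310,360:430];cv2.imwrite("pics/m9.png",cv2.resize(np.hstack([a[250:305,365:425],b[315:370,225:285]]),None,fx=6,fy=6,interpolation=3))
E
```

```text
time: 27.85
tool_pos: [0.3934, -0.3143, 0.0987]
tool_rot: [0.287, 1.566, 0.431]
contact_force: [0.2, 0.2, -0.6]
opening: 0.0394
time: 28.35
tool_pos: [0.381, -0.2269, 0.2316]
tool_rot: [-0.427, 1.561, -0.286]
contact_force: [1.0, -0.0, -0.2]
opening: 0.0411
time: 28.85
tool_pos: [0.3474, 0.0032, 0.2308]
tool_rot: [-0.384, 1.561, -0.241]
contact_force: [1.2, -0.9, -0.3]
opening: 0.0412
```

View pics/m8.png

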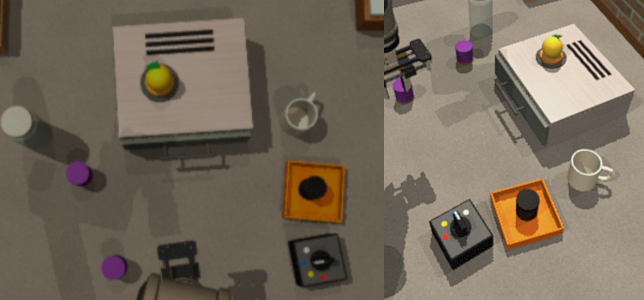

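View pics/m9.png

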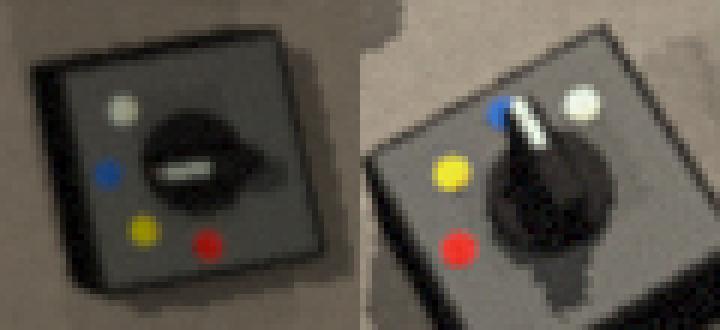

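```bash
python3 - <<'E'
from h import *
C=np.array([.8085,.0043]);c,s=np.cos(.056),np.sin(.056)
for q in (0,.01): 
    P=[[*(C+[c*x-s*y,s*x+c*y]),.072] for x,y in ((-.1745-q,.06),(-.1745-q,-.06))]
    print(q,(px("top",P)-[130,60])*1.2)
a=robot.read_camera("top");cv2.imwrite("pics/m10.png",cv2.resize(a[160:210,220:350],None,fx=6,fy=6,interpolation=3))
E
```

```text
0 [[161.0909 158.1621]
 [211.8215 155.1702]]
0.01 [[161.3247 162.3538]
 [212.0981 159.3601]]
```

```bash
python3 - <<'E'
from h import *
a=cv2.imread("pics/m10.png"); g=cv2.cvtColor(cv2.resize(a,(130,50),interpolation=cv2.INTER_AREA),6).astype(int)
for u in (272,285,300): print(u,[(160+i,v) for i,v in enumerate(g[:,u-220]) if i>8 and i<42])
C=np.array([.8085,.0043]);c,s=np.cos(.056),np.sin(.056)
y=0
for q in (0,.01): print(q,[px("top",[*(C+[c*x-s*y,s*x+c*y]),z])[0] for x,z in ((-.125,.112),(-.1395-q,.098),(-.1745-q,.072))])
E
```

```text
272 [(169, np.int64(138)), (170, np.int64(134)), (171, np.int64(101)), (172, np.int64(58)), (173, np.int64(67)), (174, np.int64(76)), (175, np.int64(81)), (176, np.int64(81)), (177, np.int64(61)), (178, np.int64(30)), (179, np.int64(27)), (180, np.int64(22)), (181, np.int64(24)), (182, np.int64(40)), (183, np.int64(49)), (184, np.int64(54)), (185, np.int64(56)), (186, np.int64(57)), (187, np.int64(53)), (188, np.int64(50)), (189, np.int64(48)), (190, np.int64(51)), (191, np.int64(47)), (192, np.int64(46)), (193, np.int64(60)), (194, np.int64(80)), (195, np.int64(87)), (196, np.int64(86)), (197, np.int64(84)), (198, np.int64(82)), (199, np.int64(88)), (200, np.int64(91)), (201, np.int64(89))]
285 [(169, np.int64(136)), (170, np.int64(101)), (171, np.int64(60)), (172, np.int64(55)), (173, np.int64(74)), (174, np.int64(87)), (175, np.int64(91)), (176, np.int64(75)), (177, np.int64(45)), (178, np.int64(35)), (179, np.int64(35)), (180, np.int64(31)), (181, np.int64(35)), (182, np.int64(46)), (183, np.int64(48)), (184, np.int64(51)), (185, np.int64(53)), (186, np.int64(54)), (187, np.int64
[... 482 characters left out ...]
p.int64(33)), (178, np.int64(32)), (179, np.int64(28)), (180, np.int64(35)), (181, np.int64(47)), (182, np.int64(53)), (183, np.int64(50)), (184, np.int64(50)), (185, np.int64(54)), (186, np.int64(53)), (187, np.int64(50)), (188, np.int64(53)), (189, np.int64(57)), (190, np.int64(53)), (191, np.int64(57)), (192, np.int64(76)), (193, np.int64(90)), (194, np.int64(90)), (195, np.int64(92)), (196, np.int64(91)), (197, np.int64(88)), (198, np.int64(71)), (199, np.int64(59)), (200, np.int64(53)), (201, np.int64(65))]
0 [array([284.4485, 170.7075]), array([284.719 , 176.7828]), array([285.3782, 190.5553])]
0.01 [array([284.4485, 170.7075]), array([284.935 , 180.3276]), array([285.5909, 194.0476])]
```

```bash
python3 -c '
from cell import robot
print(robot.hand_in(), robot.observe()["time"])'
```

```text
the job is handed in; nothing more can be done
the job is handed in; nothing more can be done
```

The job is handed in at about 29 s of robot time. The hand-in gave no verdict.

- **Old jar:** it stands upright in the orange tray in the last top and side pictures.
- **Fresh jars:** three were on the counter, one yellow and two red, and all three stood upright in the drawer before I shut it. One red jar was knocked a few centimetres towards the front panel after I placed it, but it stayed upright. I left it there and did not look inside after closing.
- **Drawer:** I pushed it until the force rose to about 16 N at the stop. In the top view, the front edge of the panel is within about 1 mm of the shut position.
- **Dial:** I turned it after the drawer was shut. The top and side views both show the white pointer at blue after I let go. My first grip was off-centre, with about 24 N on the tool, so I opened, re-centred and gripped again before turning.
- **Left alone:** the cake, storage jar, mug and purple look-alikes look unmoved in the last pictures.

The last close-up of the drawer went past the viewer limit, so I checked it from pixel values only.

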